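# Clamp a V block with an eccentric knob

## Robot

A 6-joint arm with a two-finger parallel gripper is mounted at the origin on a cart in front of the work surface, level with it; the furniture and walls round the work are solid. World frame = base frame: x ahead of the robot, y to its left, z up, the work surface at z = 0. Lengths are in m, angles in degrees, forces in N, time in s.
With the tool pointing down it reaches from about 0.275 to 0.775 m from the base axis. Payload 14.6 kg.
Tool frame: the origin (TCP) lies between the finger pads; the fingertips stand 19 mm ahead of it and the grasp point (between the pads) is the TCP (robot.tips_ahead is the distance from the TCP to the fingertips, in m); z points along the fingers, y is the line along which they close (so a half turn about z gives the same grasp; the last joint's range is limited). The gripper opens to 85 mm and grips with 20 to 120 N. Pads are 22 mm wide; open, the fingers measure 114 mm over their backs; the gripper's body (76 mm by 85 mm) begins 54 mm behind the grasp point. The pads swing forward as they close: fully open they stand 13 mm farther back than shut.
Start: joints at [54.815, 15.075, -2.767, 72.158, 0, 81.102], TCP at [0.233, 0.471, 0.25] pointing down, gripper open.
Joint ranges: [-151.79, 151.79], [-50.71, 97.33], [-67.44, 78.34], [-121.81, 120.89], [-77.56, 73.72], [-180, 180]. Speed limits (degrees/s): [108.29, 108.29, 147.25, 159.86, 180, 180].

## Interface

Orientations are given as [roll, pitch, yaw] about the fixed x, y, z axes, in that order (R = Rz(yaw) Ry(pitch) Rx(roll)).
In Python, from bench import robot gives the robot as it stands.
- The arm moves only by the shell command python3 -m crank 'ROWS' [FORCE]. ROWS is JSON, one flat list of numbers, 7 for each row, row after row: the shift along the tool's x, y, z in cm, then the turn, a rotation vector about the tool's x, y, z in rad, then the finger opening in cm, from 0 to 8.54. A call has 1 to 20 rows; each row shifts and turns the commanded pose from where the row before left it, along the tool's axes as they then stand; what a row does not reach is not made up. A row lasts 1/12 s, in which the tool goes at most 41.7 mm and 7.16 degrees, less where a joint would pass 70% of its speed; a pose out of reach is approached as far as the arm can. A call with a gripper value outside its range is refused whole. The fingers move at their own pace and stop on an object; FORCE is the grip in N (left out, the last holds). Time passes only in rows, so rows that do not move let the fingers close. It gives the time, the measured TCP pose, the force, the opening and the grip force at its end, in the units of the state.
- robot.get_state(): the state, without advancing time (a new reading comes with each control period).
- robot.get_image(name): name is "side" or "top" or "wrist"; returns a dict with "img" (400x640x3 uint8, red, green, blue), "fx", "fy", "cx", "cy" (pixels), "cam_to_world" (4x4, takes a point from camera to world coordinates). Camera axes: x right, y down, z forward; pixel columns grow to the right and rows downward; lengths in m; the calibration is good to about 2 mm. A picture is of the moment at which its call begins. There is no depth.
- robot.sign_off(): hands the job in; it is judged then, once.
The state is a dict: "time": time; "qpos": joint angles; "qvel": joint speeds; "joint_efforts": joint torques, N m; "position": TCP position; "ee_rot": TCP orientation; "contact_force": force on the tool from outside, world axes, zero at the start; "wrist_torque": the same for the moment, N m; "gripper_width": opening from 0.0 (shut) to 1.0 (fully open); "gripper_force": force on a finger pad.
Only numpy, scipy, OpenCV 4.12 (cv2) and the standard library are available. Lean on these libraries where they do the work, as an engineer would, in place of code of your own. Each camera call takes 0.05 s, during which the arm holds its last target. There are 200 camera calls.

## Task

Lay the white V block flat between the two side rails of the metal clamping base, its plain end towards the eccentric knob and its notched end towards the sprung stop. Then turn the eccentric knob clockwise by its handle until the lobe bears on the block and clamps it against the sprung stop with about 13 newtons: firm, never crushed (24 newtons or more), and the knob let go so that it holds by itself. Do not push the other things on the bench around.

Things in the scene. Friction and masses are not known exactly. Their poses are not given: they have to be found in the camera images.
- block: White V block, a loose bar 52 (x) x 90 (y) x 30 mm high, 0.17-0.35 kg. Origin: centre of underside; z up; y along its length. One end (+y) is plain and flat, the other (-y) has a V notch. Best gripped from above across its 52 mm width.
- flat_end (a point): Middle of the plain end face of the V block, 45 mm from its middle along its own +y, 15 mm above its underside.
- base: Fixed clamping base, aluminium plate 100 (x) x 215 (y) x 12 mm; z up. Origin: bench level, midway between two side rails (along y, 58 mm apart inside, tops 20 mm above bench, y -35 to +40 mm). At +y a sprung stop, its jaw face at an unmeasured 48 to 56 mm from the origin, 5 N per mm. Eccentric knob at the -y end. A block laid centred on the origin has end play both ways.
- cam: Eccentric knob. Origin: its pivot at bench level, 61 mm from the base's origin along base -y. x points along its handle arm. Round steel lobe, radius 22 mm, 18 to 40 mm above bench, its centre 10 mm off the pivot, 80 deg clockwise of x seen from above. At the start the lobe points away from the block, the arm towards base +x; stops 2.5 rad clockwise of arm at -15 deg from base +x.
- handle (a point): Point on the axis of the knob's upright round black handle, 14 mm thick, 68 mm above the bench (it stands from 51, above the 16 mm wide arm, to 86 mm), 65 mm from the pivot. Pushed sideways here, the knob turns freely against 2 to 4 N of its own friction; clamping with 13 N takes about 7 N in all. It stays where it is left. It starts to clamp a centred block after 0.8 to 2.1 rad from its start.
- bottle_a: Bystander: amber bottle, 33 mm wide, 79 mm high; origin under it.
- bottle_b: Bystander: second amber bottle, 33 mm wide, 79 mm high; origin under it.
- chuck: Bystander: round chuck insert, 43 mm wide, 31 mm high; origin under it.
- driver: Bystander: screwdriver, 198 mm long, lying; origin under its middle.
- tweezers: Bystander: tweezers, 128 mm long, lying; origin under its middle.
- dropper: Bystander: dropper, 105 mm long, lying; origin under its middle.
- jar: Bystander: jar of parts, 62 mm wide, 68 mm high; origin under it.
- spray: Bystander: spray bottle, 63 x 76 mm, 197 mm high; origin under it.

How it is judged:
By the outcome, as a careful person would: the job done as asked, in the order asked, and still so for the second after the job is handed in, with the robot touching nothing.
It also fails if it takes over 70 s, if anything falls off the work surface, if the arm or the gripper's body presses on something with over 40 N, if the wrist force passes 120 N, or if a joint passes its speed limit or range.

## Working session

There is one attempt and no reset: what is moved stays moved. The work goes in short steps, Python scripts to look and compute and a shell command to move; the robot and the scene stay as the last step left them, time stands still between calls to the robot, and variables do not carry over. Pictures are saved under pics/ and viewed, at most 11 in all, crops included, and the job is handed in when it is done.

```bash
mkdir -p pics
cat > h.py <<'E'
from bench import robot
import numpy as np, cv2
def grab(n,f):
    d=robot.get_image(n); cv2.imwrite('pics/'+f+'.png',d['img'][:,:,::-1]); return d
def ray(d,u,v,z):
    T=np.array(d['cam_to_world']); r=T[:3,:3]@np.array([(u-d['cx'])/d['fx'],(v-d['cy'])/d['fy'],1])
    o=T[:3,3]; return o+r*(z-o[2])/r[2]
def proj(d,p):
    T=np.array(d['cam_to_world']); c=T[:3,:3].T@(np.array(p)-T[:3,3]); return c[0]/c[2]*d['fx']+d['cx'],c[1]/c[2]*d['fy']+d['cy']
E
python3 - <<'E'
from h import *
import pickle
for n in('top','side'):
    d=grab(n,n+'0'); pickle.dump(d,open(n+'0.pkl','wb')); print(n,d['fx'],np.round(d['cam_to_world'],3).tolist())
print(robot.get_state())
E
```

```text
top 381.59866599860146 [[0.012, -0.99, 0.143, 0.369], [-1.0, -0.011, 0.007, -0.036], [-0.006, -0.143, -0.99, 1.044], [0.0, 0.0, 0.0, 1.0]]
side 385.3105810642501 [[0.985, -0.071, 0.155, 0.381], [-0.168, -0.536, 0.827, -0.862], [0.024, -0.841, -0.54, 0.604], [0.0, 0.0, 0.0, 1.0]]
{'time': 0.1, 'qpos': array([ 5.48138696e+01,  1.50965981e+01, -2.79950976e+00,  7.21600800e+01,
        7.02380147e-04,  8.11036894e+01]), 'qvel': array([ 0.05482121, -0.02334735,  0.14905618,  0.03673396,  0.01587804,
        0.03780596]), 'joint_efforts': array([ 2.29032907e-03, -6.38579679e+01,  3.85064507e+01,  9.94691538e-03,
       -9.22962818e-05, -2.35044718e-05]), 'position': array([0.2323793 , 0.47050853, 0.24987258]), 'ee_rot': array([-1.79944597e+02, -9.38320368e-03,  1.53710175e+02]), 'contact_force': array([ 0.6032189 , -0.40437371,  0.30976332]), 'wrist_torque': array([-0.00799513,  0.02555198,  0.03721108]), 'gripper_force': 0.0, 'gripper_width': 0.9974927323964863}
```

View pics/top0.png

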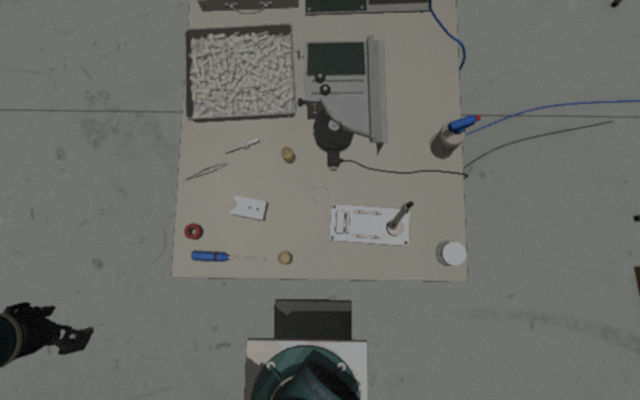

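View pics/side0.png

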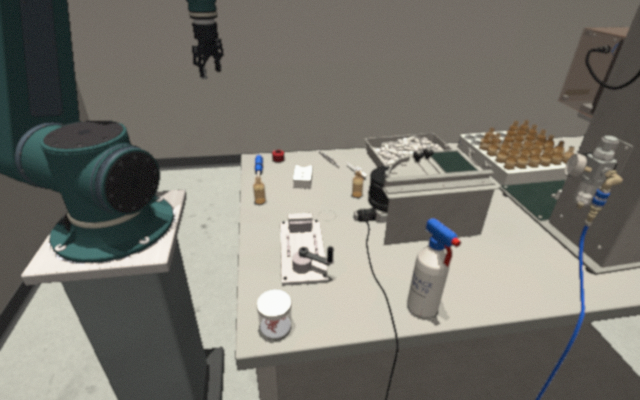

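The top view shows the block at (249,207) with its notch to the left (world +y), and the base at (370,224) with its stop on the left and the knob at (395,228). The handle top is near (408,206). Next I'll measure with masks and a zoomed crop.

Run:
```python
from h import *
import pickle
d=pickle.load(open('top0.pkl','rb')); im=d['img']
g=im.min(2)
for nm,(x0,y0,x1,y1),z,t in(('block',(222,185,280,230),.03,175),('base',(322,195,420,255),.012,185)):
    m=np.zeros(g.shape,np.uint8); m[y0:y1,x0:x1]=(g[y0:y1,x0:x1]>t)*255
    cs=cv2.findContours(m,0,2)[0]; c=max(cs,key=cv2.contourArea)
    r=cv2.minAreaRect(c); b=cv2.boxPoints(r)
    W=np.array([ray(d,u,v,z) for u,v in b]); print(nm,r,np.round(W[:,:2],3).tolist(),'c',W.mean(0), np.linalg.norm(W[1]-W[0]),np.linalg.norm(W[2]-W[1]))
print(ray(d,408,205,.086))
cr=lambda x0,y0,x1,y1,s:cv2.resize(im[y0:y1,x0:x1],None,fx=s,fy=s,interpolation=cv2.INTER_CUBIC)
cv2.imwrite('pics/crop.png',np.vstack([cr(222,185,322,235,7),cr(322,200,422,250,7)][:1]+[cr(322,197,422,247,7)])[:,:,::-1][:600*2:1])
i=cv2.imread('pics/crop.png'); cv2.imwrite('pics/crop.png',cv2.resize(i,(600,600)))
```

```text
Traceback (most recent call last):
ValueError: max() iterable argument is empty
```

Run:
```python
from h import *
import pickle
d=pickle.load(open('top0.pkl','rb')); im=d['img']
g=im.min(2)
for nm,(x0,y0,x1,y1),z in(('block',(222,185,280,230),.03),('base',(322,195,420,255),.012)):
    s=g[y0:y1,x0:x1]; t,mm=cv2.threshold(s,0,255,cv2.THRESH_OTSU); print(nm,t,s.max(),np.median(s))
    t=(float(np.median(s))+np.percentile(s,97))/2 if nm=='block' else t
    m=np.zeros(g.shape,np.uint8); m[y0:y1,x0:x1]=(s>t)*255
    cs=cv2.findContours(m,0,2)[0]; c=max(cs,key=cv2.contourArea)
    r=cv2.minAreaRect(c); b=cv2.boxPoints(r)
    W=np.array([ray(d,u,v,z) for u,v in b]); print(r,np.round(W[:,:2],3).tolist(),'c',W.mean(0), np.linalg.norm(W[1]-W[0]),np.linalg.norm(W[2]-W[1]))
print(ray(d,408,205,.086))
cr=lambda x0,y0,x1,y1,s:cv2.resize(im[y0:y1,x0:x1],None,fx=s,fy=s,interpolation=cv2.INTER_CUBIC)
cv2.imwrite('pics/crop.png',np.vstack([cr(222,185,322,235,6),cr(322,197,422,247,6)])[:,:,::-1])
```

```text
block 133.0 153 122.0
((247.53846740722656, 206.80770874023438), (32.75139617919922, 18.631032943725586), 11.309932708740234) [[0.482, 0.212], [0.532, 0.204], [0.516, 0.117], [0.466, 0.125]] c [0.49912    0.16425984 0.03      ] 0.05020778806728593 0.08874196305960966
base 130.0 153 120.0
((369.54058837890625, 224.4314727783203), (79.084228515625, 36.12225341796875), 4.085616588592529) [[0.415, -0.055], [0.513, -0.061], [0.5, -0.276], [0.402, -0.267]] c [ 0.4574282  -0.16452053  0.012     ] 0.098225774644194 0.21506046487123415
[ 0.50115653 -0.25297467  0.086     ]
```

View pics/crop.png

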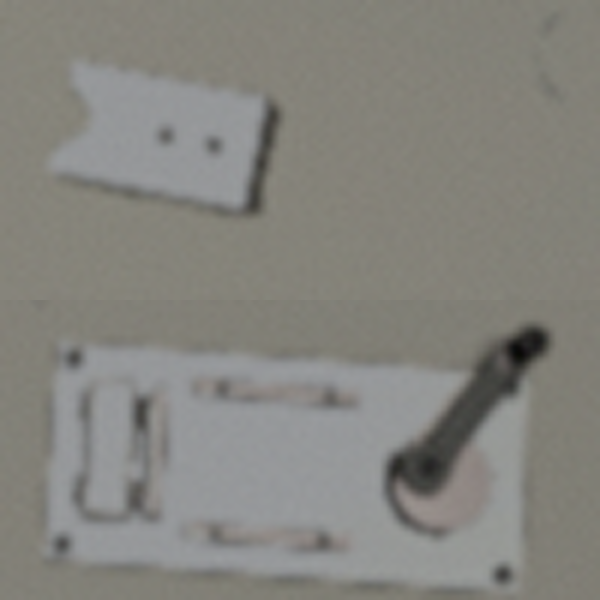

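The crop shows the block's notch on the left and plain end on the right. It also shows the base rails, the stop on the left and the lever pivot at crop (427,467) with its handle up and to the right. I'll move over the block now.

```bash
python3 -m crank '[-3.15,-1.3,0,0,0,0,8,-3.15,-1.3,0,0,0,0,8,-3.15,-1.3,0,0,0,0,8,-3.15,-1.3,0,0,0,0,8,-3.15,-1.3,0,0,0,0,8,-3.15,-1.3,0,0,0,0,8,-3.15,-1.3,0,0,0,0,8,-3.15,-1.3,0,0,0,0,8,-3.15,-1.3,0,0,0,0,8,-3.15,-1.3,0,0,0,0,8,-3.15,-1.3,0,0,0,0,8,-3.15,-1.3,0,0,0,0,8]' 40
python3 -m crank '[0,0,0,0,0,0.118,8,0,0,0,0,0,0.118,8,0,0,0,0,0,0.118,8,0,0,0,0,0,0.118,8,0,0,0,0,0,0.118,8,0,0,0,0,0,0.118,8,0,0,0,0,0,0.118,8,0,0,0,0,0,0.118,8,0,0,0,0,0,0.118,8,0,0,0,0,0,0.118,8,0,0,0,0,0,0.118,8,0,0,0,0,0,0,8,0,0,0,0,0,0,8]'
python3 - <<'E'
from h import *
import pickle
d=pickle.load(open('top0.pkl','rb'))
c=lambda x,y,z:ray(d,322+x/6,197+(y-300)/6,z)
P=[c(195,387,.02),c(357,400,.02),c(187,527,.02),c(350,545,.02)]
print(np.round(P,4).tolist(),np.mean(P,0)); print('pivot',c(427,467,.051)); print('lobe',c(443,490,.04),'jawface',c(168,455,.03),'handle',c(527,345,.086))
d=grab('wrist','w1'); pickle.dump(d,open('w1.pkl','wb')); print(proj(d,(.499,.164,.03)),robot.get_state()['qpos'])
E
```

```text
time: 1.1
position: [0.5031, 0.1619, 0.2501]
ee_rot: [-180.0, -0.0, 153.7]
contact_force: [0.6, 1.2, 0.8]
gripper_width: 0.936
gripper_force: 0.0
time: 2.18
position: [0.5022, 0.1634, 0.2501]
ee_rot: [-180.0, 0.0, 79.6]
contact_force: [0.1, 0.4, 0.1]
gripper_width: 0.937
gripper_force: 0.0
[[0.4909, -0.1233, 0.02], [0.4859, -0.1961, 0.02], [0.428, -0.1197, 0.02], [0.4209, -0.1923, 0.02]] [ 0.4564067  -0.15784606  0.02      ]
pivot [ 0.45343441 -0.22125313  0.051     ]
lobe [ 0.44436273 -0.23014878  0.04      ] jawface [ 0.45919327 -0.11048756  0.03      ] handle [ 0.50248695 -0.25763299  0.086     ]
(np.float64(320.0574621595947), np.float64(176.2026853458075)) [ 9.18163421e+00  1.54022543e+01 -2.32445377e+00  7.22941674e+01
 -3.11773732e-05  1.09589615e+02]
```

View pics/w1.png

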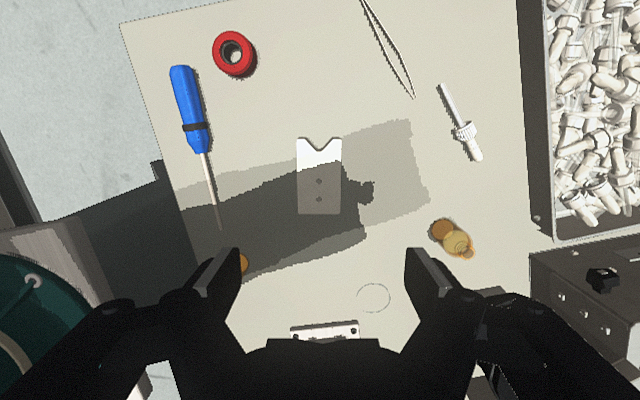

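The wrist view shows the block squared to the gripper, with corners at about (296,138) and (341,213). Its centre at (319,176) agrees with the top view, so I'll descend and grip.

```bash
python3 -m crank '[0,-0.33,3,0,0,0,7.2,0,0,4,0,0,0,7.2,0,0,4,0,0,0,7.2,0,0,4,0,0,0,7.2,0,0,3,0,0,0,7.2,0,0,2,0,0,0,7.2,0,0,1.5,0,0,0,7.2,0,0,0.5,0,0,0,7.2,0,0,0,0,0,0,7.2,0,0,0,0,0,0,4.5,0,0,0,0,0,0,4.5,0,0,0,0,0,0,4.5,0,0,0,0,0,0,4.5,0,0,0,0,0,0,4.5,0,0,0,0,0,0,4.5]' 50
python3 - <<'E'
from h import *
import pickle
d=pickle.load(open('w1.pkl','rb'))
P=np.array([ray(d,u,v,.03)[:2] for u,v in((296,138),(341.5,138),(341.5,213.5),(297,213.5))]);print(P.round(4).tolist(),P.mean(0))
E
```

```text
time: 3.48
position: [0.4996, 0.1642, 0.0315]
ee_rot: [179.9, -0.0, 79.4]
contact_force: [-1.7, 0.4, 7.0]
gripper_width: 0.594
gripper_force: 53.1
[[0.4803, 0.2121], [0.5309, 0.2028], [0.5161, 0.114], [0.4631, 0.1238]] [0.49759617 0.1631813 ]
```

```bash
python3 -m crank '[0,0,-1,0,0,0,4.5,0,0,-2,0,0,0,4.5,0,0,-3,0,0,0,4.5,0,0,-3,0,0,0,4.5,0,0,-3,0,0,0,4.5,0,0,-1,0,0,0,4.5,0,0,0,0,0,0,4.5]'
python3 -m crank '[-2,0.1,0,0,0,0,4.5,-3,0.2,0,0,0,0,4.5,-3,0.2,0,0,0,0,4.5,-3,0.2,0,0,0,0,4.5,-3,0.2,0,0,0,0,4.5,-3,0.2,0,0,0,0,4.5,-3,0.2,0,0,0,0,4.5,-3,0.2,0,0,0,0,4.5,-3,0.2,0,0,0,0,4.5,-3,0.1,0,0,0,0,4.5,-2.5,0.1,0,0,0,0,4.5,-1.2,0,0,0,0,0,4.5,0,0,0,0,0,-0.062,4.5,0,0,0,0,0,-0.062,4.5,0,0,0,0,0,0,4.5,0,0,0,0,0,0,4.5]'
python3 - <<'E'
from h import *
import pickle
d=grab('wrist','w2'); pickle.dump(d,open('w2.pkl','wb')); s=robot.get_state();print(s['qpos'],s['position'])
E
```

```text
time: 4.07
position: [0.5005, 0.1643, 0.1636]
ee_rot: [179.7, -0.1, 79.4]
contact_force: [0.7, -0.1, -2.4]
gripper_width: 0.592
gripper_force: 53.8
time: 5.4
position: [0.4571, -0.1603, 0.1599]
ee_rot: [-180.0, -0.0, 86.4]
contact_force: [-0.4, -0.7, -3.3]
gripper_width: 0.601
gripper_force: 53.7
[-2.89788778e+01  1.39184177e+01 -1.89838110e+01  5.71312938e+01
  5.21058459e-03  6.46623892e+01] [ 0.45713573 -0.16032512  0.15997076]
```

View pics/w2.png

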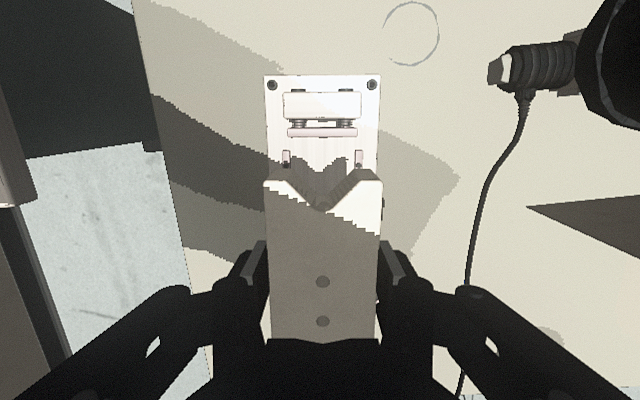

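The wrist view shows the held block squared to the base. The rail ends are at (286,158) and (359,158), the jaw bar face at about (322,137) and the plate corners at (264,75) and (380,75). I'll compute the lateral and longitudinal offsets from these.

Run:
```python
from h import *
import pickle
d=pickle.load(open('w2.pkl','rb')); s=robot.get_state(); yaw=np.radians(86.45)
X=np.array([np.cos(yaw),np.sin(yaw)]);Y=np.array([np.sin(yaw),-np.cos(yaw)]);t=np.array(s['position'][:2])
def f(n,u,v,z): w=ray(d,u,v,z); r=w[:2]-t; print(n,w.round(4),'tool x %.4f y %.4f'%(r@X,r@Y))
f('plateL',264,75,.012);f('plateR',380,75,.012);f('railL',290,151,.02);f('railR',355,151,.02);f('railLend',286,150,.02)
f('jawL',288,137,.03);f('jawR',357,137,.03)
zt=.16-.0315+.03
f('blkL',264,182,zt);f('blkR',381,182,zt);f('blkLb',270,339,zt);f('blkRb',376,339,zt)
# gray profile along rail row & block row
g=d['img'].mean(2)
print(g[156:160,276:300].mean(0).astype(int).tolist());print(g[156:160,346:370].mean(0).astype(int).tolist())
```

```text
plateL [ 0.4137 -0.0555  0.012 ] tool x 0.1019 y -0.0498
plateR [ 0.5115 -0.0618  0.012 ] tool x 0.1018 y 0.0482
railL [ 0.4306 -0.1196  0.02  ] tool x 0.0390 y -0.0290
railR [ 0.4875 -0.1232  0.02  ] tool x 0.0389 y 0.0281
railLend [ 0.4272 -0.1185  0.02  ] tool x 0.0399 y -0.0324
jawL [ 0.4312 -0.1068  0.03  ] tool x 0.0518 y -0.0292
jawR [ 0.4886 -0.1105  0.03  ] tool x 0.0517 y 0.0283
blkL [ 0.4342 -0.1166  0.1585] tool x 0.0422 y -0.0256
blkR [ 0.4844 -0.1198  0.1585] tool x 0.0421 y 0.0247
blkLb [ 0.4278 -0.1974  0.1585] tool x -0.0389 y -0.0270
blkRb [ 0.4811 -0.2008  0.1585] tool x -0.0389 y 0.0265
[239, 241, 240, 239, 241, 236, 170, 209, 213, 219, 222, 230, 229, 150, 108, 168, 98, 100, 103, 103, 131, 171, 169, 165]
[204, 196, 219, 248, 244, 244, 247, 247, 194, 126, 236, 227, 223, 220, 216, 209, 197, 226, 245, 243, 243, 244, 244, 243]
```

```bash
python3 -m crank '[0,-0.03,2,0,0,0,4.5,0,0,3,0,0,0,4.5,0,0,3,0,0,0,4.5,0,0,2,0,0,0,4.5,0,0,0.8,0,0,0,4.5,0,0,0.4,0,0,0,4.5,0,0,0,0,0,0,4.5,0,0,0,0,0,0,4.5]'
python3 -m crank '[0,0,0.15,0,0,0,4.5,0,0,0.15,0,0,0,4.5,0,0,0.1,0,0,0,4.5,0,0,0,0,0,0,4.5,0,0,0,0,0,0,4.5]'
```

```text
time: 6.12
position: [0.4576, -0.161, 0.0492]
ee_rot: [179.9, 0.0, 86.4]
contact_force: [0.2, -0.4, -3.3]
gripper_width: 0.595
gripper_force: 53.6
time: 6.53
position: [0.457, -0.1609, 0.0444]
ee_rot: [180.0, 0.0, 86.4]
contact_force: [-0.0, 0.5, -3.4]
gripper_width: 0.596
gripper_force: 53.7
```

```bash
python3 -m crank '[0,0,0.05,0,0,0,4.5,0,0,0.05,0,0,0,4.5,0,0,0.05,0,0,0,4.5,0,0,0,0,0,0,4.5,0,0,0,0,0,0,4.5]'
```

```text
time: 6.95
position: [0.4571, -0.1609, 0.0435]
ee_rot: [180.0, 0.0, 86.5]
contact_force: [-3.3, 1.3, 15.6]
gripper_width: 0.592
gripper_force: 55.8
```

```bash
python3 -m crank '[0,0,-0.05,0,0,0,5.6,0,0,0,0,0,0,6.4,0,0,0,0,0,0,7,0,0,0,0,0,0,7,0,0,-1,0,0,0,7,0,0,-2,0,0,0,7,0,0,-3,0,0,0,7,0,0,-4,0,0,0,7,0,0,-4,0,0,0,7,-3,0,-3,0,0,0,7,-4,0,0,0,0,0,7,-3,0,0,0,0,0,7,0,0,0,0,0,0,7,0,0,0,0,0,0,7]'
python3 - <<'E'
from h import *
import pickle
d=grab('wrist','w3'); pickle.dump(d,open('w3.pkl','wb'))
E
```

```text
time: 8.12
position: [0.4506, -0.2613, 0.2124]
ee_rot: [-180.0, -0.0, 86.3]
contact_force: [0.5, 0.3, 0.8]
gripper_width: 0.819
gripper_force: 0.0
```

View pics/w3.png

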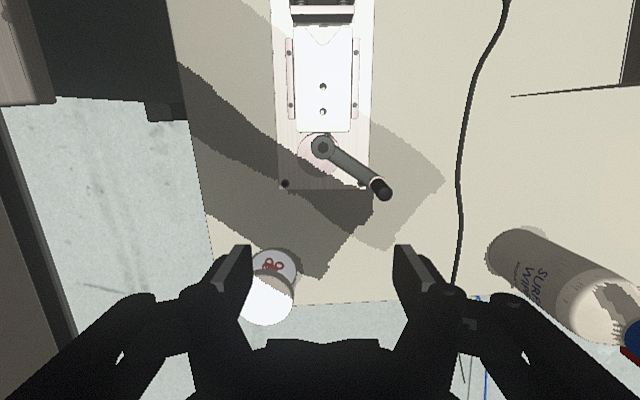

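The block now lies flat between the rails, with its plain end at (323,131) facing the knob. The pivot is at (322,147) and the handle top at (384,190). Next I'll measure the handle, the pivot and the moves to straddle the handle.

Run:
```python
from h import *
import pickle
d=pickle.load(open('w3.pkl','rb'))
g=d['img'].max(2); m=np.zeros(g.shape,np.uint8); m[174:205,366:400]=(g[174:205,366:400]<60)*255
c=max(cv2.findContours(m,0,2)[0],key=cv2.contourArea); print('cap',cv2.minEnclosingCircle(c),cv2.minAreaRect(c))
for n,u,v,z in(('pivot',322,147,.052),('handle',384,190,.086),('flatL',296,131,.042),('flatR',350,131,.042),('notchL',296,25,.042),('notchR',352,25,.042),('jar',265,285,.068),('plateend',323,188,.012)): print(n,ray(d,u,v,z).round(4))
p=ray(d,322,147,.052);h=ray(d,384,190,.086);v=h-p;print(np.hypot(*v[:2]),np.degrees(np.arctan2(v[1],v[0])))
cv2.imwrite('pics/c3.png',cv2.resize(d['img'][0:210,270:410,::-1],None,fx=2.8,fy=2.8,interpolation=cv2.INTER_CUBIC))
```

```text
cap ((380.7121276855469, 189.71212768554688), 11.805931091308594) ((380.9291687011719, 189.56190490722656), (23.518022537231445, 14.581172943115234), 48.8140754699707)
pivot [ 0.4523 -0.221   0.052 ]
handle [ 0.5036 -0.2575  0.086 ]
flatL [ 0.4282 -0.2053  0.042 ]
flatR [ 0.48   -0.2086  0.042 ]
notchL [ 0.4363 -0.1149  0.042 ]
notchR [ 0.4853 -0.118   0.042 ]
jar [ 0.3856 -0.3544  0.068 ]
plateend [ 0.4501 -0.2705  0.012 ]
0.06300144486948063 -35.445043896039714
```

View pics/c3.png

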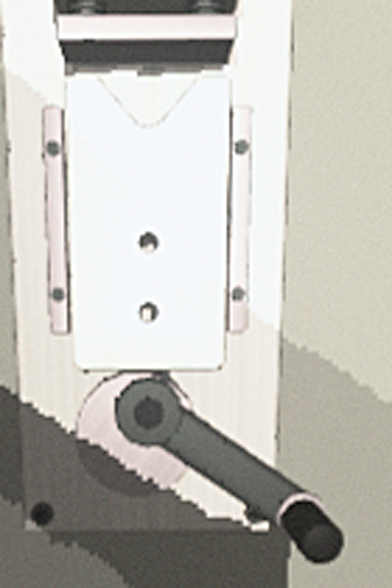

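The crop confirms the block is seated and square with clearance at both rails. The arm points about -35.5° in the world frame. I'll turn the gripper and line it up to straddle the handle.

```bash
python3 -m crank '[0,0,0,0,0,-0.1127,4,0,0,0,0,0,-0.1127,3.5,0,0,0,0,0,-0.1127,3.5,0,0,0,0,0,-0.1127,3.5,0,0,0,0,0,-0.1127,3.5,0,0,0,0,0,-0.1127,3.5,0,0,0,0,0,-0.1127,3.5,0,0,0,0,0,-0.1127,3.5,0,0,0,0,0,-0.1127,3.5,-2,1.7,0,0,0,0,3.5,-2.2,1.7,0,0,0,0,3.5,0,0,0,0,0,0,3.5,0,0,0,0,0,0,3.5]' 30
```

```text
time: 9.25
position: [0.5055, -0.2553, 0.2122]
ee_rot: [180.0, -0.1, 144.7]
contact_force: [-0.2, -0.1, -0.2]
gripper_width: 0.413
gripper_force: 0.0
```

```bash
python3 -m crank '[-0.08,-0.28,2,0,0,0,3.5,0,0,3,0,0,0,3.5,0,0,3,0,0,0,3.5,0,0,2.5,0,0,0,3.5,0,0,1.7,0,0,0,3.5,0,0,1,0,0,0,3.5,0,0,0.6,0,0,0,3.5,0,0,0,0,0,0,3.5,0,0,0,0,0,0,3.5]'
python3 - <<'E'
from h import *
d=grab('side','s4'); i=d['img'][180:300,250:380,::-1]
cv2.imwrite('pics/s4c.png',cv2.resize(i,None,fx=4,fy=4,interpolation=cv2.INTER_CUBIC))
E
```

```text
time: 10.0
position: [0.504, -0.2595, 0.0755]
ee_rot: [180.0, 0.0, 144.6]
contact_force: [0.1, -0.8, -0.0]
gripper_width: 0.407
gripper_force: 0.0
```

View pics/s4c.png

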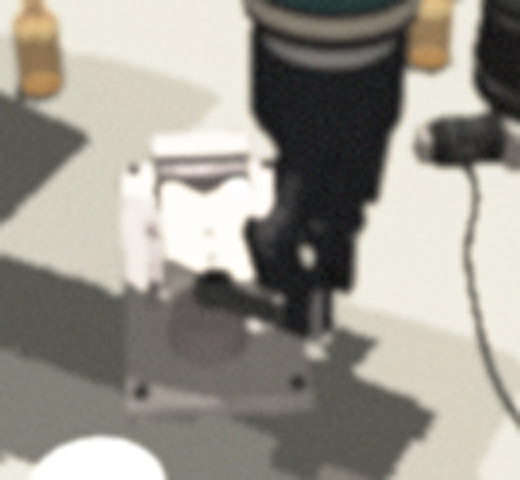

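The side view shows the fingers straddling the handle at about crop (310,310). I'll start the clockwise sweep.

```bash
python3 -m crank '[0,-0.4,0,0,0,0,3.5,0,-0.4,0,0,0,0,3.5,0.008,-0.325,0,0,0,0.05,3.5,0.008,-0.325,0,0,0,0.05,3.5,0.008,-0.325,0,0,0,0.05,3.5,0.008,-0.325,0,0,0,0.05,3.5,0.008,-0.325,0,0,0,0.05,3.5,0.008,-0.325,0,0,0,0.05,3.5]'
python3 -m crank '[0.008,-0.325,0,0,0,0.05,3.5,0.008,-0.325,0,0,0,0.05,3.5,0.008,-0.325,0,0,0,0.05,3.5,0.008,-0.325,0,0,0,0.05,3.5,0.008,-0.325,0,0,0,0.05,3.5,0.008,-0.325,0,0,0,0.05,3.5]'
cat > st.py <<'E'
from h import *
P=np.array([.4523,-.221]); s=robot.get_state(); t=np.array(s['position'][:2]);y=np.radians(s['ee_rot'][2])
Y=np.array([np.sin(y),-np.cos(y)]);X=np.array([np.cos(y),np.sin(y)]); r=t-P
F=np.array(s['contact_force'][:2]); print('t%.2f yaw %.1f'%(s['time'],s['ee_rot'][2]),'rad %.1f lead %.1f mm'%(-1e3*r@X,-1e3*r@Y),'F tang %.1f rad %.1f z %.1f'%(F@Y,F@X,s['contact_force'][2]),'tcp ang %.1f'%np.degrees(np.arctan2(r[1],r[0])))
E
python3 st.py
```

```text
time: 10.72
position: [0.4854, -0.2798, 0.0751]
ee_rot: [179.9, -0.0, 127.2]
contact_force: [1.2, 4.9, 0.4]
gripper_width: 0.408
gripper_force: 2.0
time: 11.22
position: [0.4686, -0.2893, 0.0751]
ee_rot: [179.9, -0.0, 110.1]
contact_force: [2.1, 4.3, 0.9]
gripper_width: 0.412
gripper_force: 2.0
t11.22 yaw 110.1 rad 69.7 lead 8.1 mm F tang 3.5 rad 3.4 z 0.9 tcp ang -76.6
```

```bash
for i in 1; do python3 -m crank '[0.02,-0.325,0,0,0,0.05,3.5,0.02,-0.325,0,0,0,0.05,3.5,0.02,-0.325,0,0,0,0.05,3.5]'; python3 st.py;  python3 -m crank '[0.02,-0.325,0,0,0,0.05,3.5,0.02,-0.325,0,0,0,0.05,3.5,0.02,-0.325,0,0,0,0.05,3.5]'; python3 st.py; python3 -m crank '[0.02,-0.325,0,0,0,0.05,3.5,0.02,-0.325,0,0,0,0.05,3.5]'; python3 st.py; done | grep yaw
```

```text
t11.47 yaw 101.5 rad 70.6 lead 7.2 mm F tang 4.7 rad 3.2 z -1.5 tcp ang -84.4
t11.72 yaw 92.9 rad 71.4 lead 6.3 mm F tang 3.3 rad 3.6 z -0.6 tcp ang -92.1
t11.88 yaw 87.1 rad 71.9 lead 5.5 mm F tang 4.5 rad 2.9 z -0.8 tcp ang -97.3
```

```bash
(python3 -m crank '[0.15,-0.35,0,0,0,0.05,3.5,0.15,-0.35,0,0,0,0.05,3.5]'; python3 st.py;  python3 -m crank '[0.15,-0.35,0,0,0,0.05,3.5,0.1,-0.35,0,0,0,0.05,3.5]'; python3 st.py; python3 -m crank '[0.02,-0.35,0,0,0,0.05,3.5]'; python3 st.py; python3 -m crank '[0.02,-0.35,0,0,0,0.05,3.5]'; python3 st.py)| grep yaw
```

```text
t12.05 yaw 81.4 rad 70.7 lead 4.8 mm F tang 5.5 rad -4.0 z -0.3 tcp ang -102.5
t12.22 yaw 75.6 rad 69.1 lead 4.8 mm F tang 5.0 rad -4.0 z 0.2 tcp ang -108.3
t12.30 yaw 72.8 rad 69.1 lead 4.9 mm F tang 6.0 rad -1.0 z 0.1 tcp ang -111.2
t12.38 yaw 69.9 rad 69.1 lead 5.0 mm F tang 5.0 rad -0.5 z 0.5 tcp ang -114.2
```

```bash
(for k in 1; do python3 -m crank '[0.02,-0.34,0,0,0,0.05,3.5]'; python3 st.py;  python3 -m crank '[0.02,-0.34,0,0,0,0.05,3.5,0,0,0,0,0,0,3.5]'; python3 st.py; python3 -m crank '[0.02,-0.34,0,0,0,0.05,3.5,0,0,0,0,0,0,3.5]'; python3 st.py; done)| grep yaw
python3 - <<'E'
from h import *
import pickle
d=grab('wrist','w5'); pickle.dump(d,open('w5.pkl','wb'))
E
```

```text
t12.47 yaw 67.1 rad 69.2 lead 5.0 mm F tang 5.5 rad 1.9 z 0.9 tcp ang -117.1
t12.63 yaw 64.2 rad 69.2 lead 5.6 mm F tang 2.6 rad 0.3 z 1.9 tcp ang -120.4
t12.80 yaw 61.4 rad 69.2 lead 5.6 mm F tang 3.1 rad -0.4 z 2.1 tcp ang -123.2
```

View pics/w5.png

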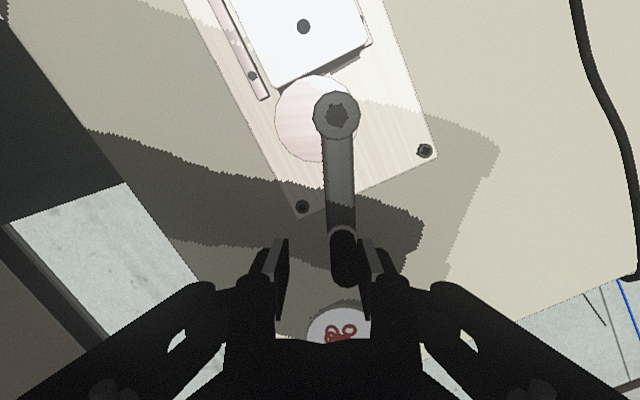

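The view shows the lobe (312,117) touching the block's plain end at about (290,88), with the right finger pad on the handle. I'll continue in small steps and watch the force.

```bash
(for k in 1; do python3 -m crank '[0.02,-0.34,0,0,0,0.05,3.5,0,0,0,0,0,0,3.5]'; python3 st.py;  python3 -m crank '[0.02,-0.34,0,0,0,0.05,3.5,0,0,0,0,0,0,3.5]'; python3 st.py; done)| grep yaw
```

```text
t13.02 yaw 58.6 rad 69.2 lead 5.6 mm F tang 4.4 rad 0.6 z 3.6 tcp ang -126.0
t13.18 yaw 55.8 rad 69.2 lead 5.6 mm F tang 3.5 rad 1.4 z 2.8 tcp ang -128.8
```

```bash
(for k in 1; do python3 -m crank '[0.02,-0.34,0,0,0,0.05,3.5,0,0,0,0,0,0,3.5]'; python3 st.py;  python3 -m crank '[0.02,-0.34,0,0,0,0.05,3.5,0,0,0,0,0,0,3.5]'; python3 st.py; done)| grep yaw
python3 - <<'E'
from h import *
import pickle
d=grab('top','t6'); pickle.dump(d,open('t6.pkl','wb'))
a=pickle.load(open('top0.pkl','rb'))['img'];
cv2.imwrite('pics/t6c.png',np.vstack([cv2.resize(i[200:250,322:402,::-1],None,fx=6,fy=6,interpolation=cv2.INTER_CUBIC) for i in (a,d['img'])]))
E
```

```text
t13.35 yaw 52.9 rad 69.2 lead 5.5 mm F tang 4.6 rad 3.0 z 2.9 tcp ang -131.6
t13.52 yaw 50.1 rad 69.3 lead 5.3 mm F tang 4.3 rad 3.9 z 0.9 tcp ang -134.3
```

View pics/t6c.png

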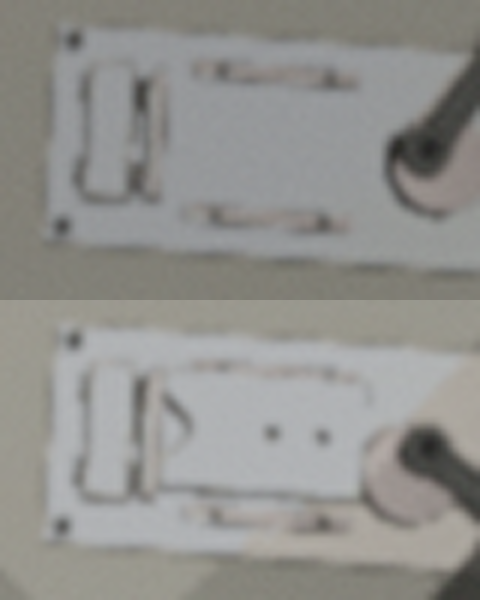

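The lower half shows the notched end against the jaw at about crop x=160, with the lobe on the plain end at about x=368. The force is starting to rise, so I'll continue in small steps.

```bash
(for k in 1; do python3 -m crank '[0.02,-0.27,0,0,0,0.04,3.5,0,0,0,0,0,0,3.5]'; python3 st.py;  python3 -m crank '[0.02,-0.27,0,0,0,0.04,3.5,0,0,0,0,0,0,3.5]'; python3 st.py; done)| grep yaw
```

```text
t13.73 yaw 47.8 rad 69.3 lead 5.1 mm F tang 4.8 rad 4.1 z 0.6 tcp ang -136.4
t13.90 yaw 45.5 rad 69.3 lead 4.9 mm F tang 7.1 rad 5.5 z 0.1 tcp ang -138.5
```

Run:
```python
from h import *
import pickle
a=pickle.load(open('top0.pkl','rb'))['img'].mean(2); F=[]
y=np.radians(45.5);Y=np.array([np.sin(y),-np.cos(y)])
ims=[]
for i in range(10):
    ims.append(robot.get_image('top')['img'].mean(2)); s=robot.get_state(); F.append(np.array(s['contact_force'][:2])@Y)
print(np.mean(F),np.std(F)); b=np.mean(ims,0)
t6=pickle.load(open('t6.pkl','rb'))['img'].mean(2)
def sh(p,q,x0,y0,x1,y1):
    return cv2.phaseCorrelate(np.float32(p[y0:y1,x0:x1]),np.float32(q[y0:y1,x0:x1]),cv2.createHanningWindow((x1-x0,y1-y0),cv2.CV_32F))
def prof(p,r0,r1,c0,c1): return p[r0:r1,c0:c1].mean(0).round().astype(int).tolist()
for n,q in(('t0',a),('t6',t6),('now',b)): print(n,prof(q,216,228,332,356))
```

```text
6.469381491361683 0.344756405343622
t0 [152, 151, 147, 133, 123, 141, 152, 152, 152, 152, 149, 139, 122, 113, 114, 137, 139, 132, 144, 152, 152, 152, 152, 152]
t6 [178, 178, 173, 156, 147, 167, 178, 179, 178, 178, 176, 163, 133, 124, 157, 165, 158, 162, 162, 160, 160, 164, 174, 178]
now [178, 177, 172, 157, 146, 166, 178, 178, 178, 178, 175, 162, 132, 128, 161, 166, 158, 162, 164, 161, 159, 164, 175, 178]
```

The static handle force is about 6.5 N and the jaw edge has moved about 0.9 px (about 2.5 mm), so the clamp is near 12.5 N. I'll let go, then check from the earlier w2 wrist pose.

```bash
python3 -m crank '[0,0.5,0,0,0,0,3.5,0,0.5,0,0,0,0,3.5,0,0,0,0,0,0,3.5,0,0,-2,0,0,0,3.5,0,0,-3,0,0,0,3.5,0,0,-3.5,0,0,0,3.5,3,-1.2,0,0,0,0,3.5,3,-1.2,0,0,0,0,3.5,3,-1.2,0,0,0,0,3.5,2.6,-0.8,0,0,0,0,3.5,0,0,0,0,0,-0.102,3.5,0,0,0,0,0,-0.102,3.5,0,0,0,0,0,-0.102,3.5,0,0,0,0,0,-0.102,3.5,0,0,0,0,0,-0.102,3.5,0,0,0,0,0,-0.102,3.5,0,0,0,0,0,-0.102,3.5,0,0,0,0,0,0,3.5,0,0,0,0,0,0,3.5]'
python3 - <<'E'
from h import *
import pickle
d=grab('wrist','w7'); pickle.dump(d,open('w7.pkl','wb')); o=pickle.load(open('w2.pkl','rb'))
cv2.imwrite('pics/w7c.png',np.hstack([cv2.resize(i['img'][60:260,240:400,::-1],None,fx=2.5,fy=2.5,interpolation=cv2.INTER_CUBIC) for i in(o,d)]))
for n,q in(('old',o),('new',d)): g=q['img'].mean(2); print(n,np.round(g[66:150,300:345].mean(1)).astype(int).tolist())
E
```

```text
time: 15.98
position: [0.456, -0.16, 0.1596]
ee_rot: [-180.0, -0.0, 86.2]
contact_force: [-0.5, 0.3, -0.2]
gripper_width: 0.409
gripper_force: 0.0
old [216, 216, 216, 216, 216, 216, 216, 216, 205, 231, 251, 251, 250, 250, 250, 250, 250, 250, 250, 250, 251, 252, 244, 205, 207, 212, 208, 246, 251, 250, 250, 250, 249, 249, 249, 249, 248, 248, 247, 248, 248, 248, 247, 247, 247, 246, 244, 243, 243, 247, 241, 208, 149, 91, 139, 166, 191, 207, 202, 201, 195, 93, 160, 238, 241, 236, 233, 228, 223, 218, 166, 185, 242, 245, 242, 242, 242, 242, 242, 242, 242, 241, 241, 241]
new [215, 216, 216, 216, 215, 216, 217, 218, 190, 209, 250, 252, 251, 250, 250, 250, 250, 250, 250, 250, 250, 251, 249, 214, 209, 199, 198, 244, 250, 250, 249, 249, 249, 249, 249, 249, 248, 248, 248, 247, 248, 248, 247, 247, 247, 246, 245, 243, 243, 244, 246, 234, 169, 110, 127, 156, 192, 202, 124, 160, 239, 242, 237, 234, 230, 226, 223, 175, 166, 221, 226, 221, 221, 220, 220, 221, 221, 221, 223, 223, 224, 220, 212, 212]
```

View pics/w7c.png

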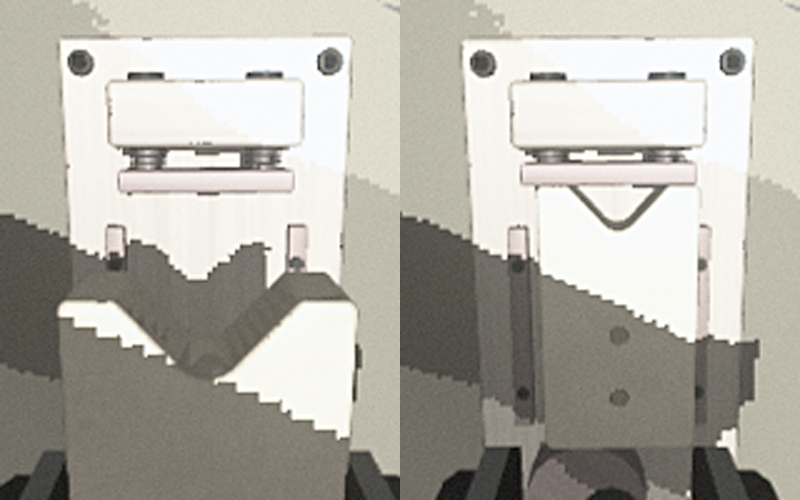

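In the right-hand view, compared with the left, the jaw has shifted about 3.2 px towards the stop body. That is about 2.6 mm, or roughly 13 N. The block is flat against the jaw, the knob holds by itself and the gripper is clear.

```bash
python3 -c "
from bench import robot
print(robot.sign_off())"
```

```text
the job is handed in; nothing more can be done
None
```

The V block lies flat between the rails, notched end on the sprung stop, clamped by the released knob at about 13 N (estimated from about 2.6 mm of jaw travel), and the job was handed in at about 16 s of the 70 s allowed; no verdict was returned.

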